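# Lock the chocolate shop's takings box

### The job

Closing time: lock the takings box, the long low one with two padlocks on its front, by pressing the shackle of each of its two padlocks straight down until it clicks and stays down. Leave the padlock of the taller, narrow tip box open, and let go of everything.

Things in the scene. Friction and masses are not known exactly. Their poses are not given: they have to be found in the camera images.
- takings_box: Long low grey steel box, bolted down: 250 mm wide (its y), 130 deep (x), 95 tall; lid handle to 113 mm high. Origin: centre of underside; x to its front, away from the robot, z up, y to the robot's left. Two brass padlocks, bodies 64 mm wide, 34 thick, 60 tall, tops level with the lid, are fixed to its front at x = +86 mm, y = +75 (left) and -75 (right); a flat hasp strap runs through each shackle.
- left_shackle: Shackle of the left padlock: upright U of 12 mm steel bar, 56 mm wide along the box's y, level top 20 mm long. Origin: middle of its top, where to press; axes as the box's. Starts 150 mm up. Slides only straight down; spring about 4 to 8 N. Clicks about 16 mm down; let go, it then stays 13 to 14 mm below its start (before the click it springs back up). Hard stop at 20 mm: press 17 to 20 mm.
- right_shackle: Shackle of the takings box's right padlock (y = -75 mm of the box): same shape, origin, axes, start height, travel, click and spring as the left one.
- tip_shackle: Shackle, same shape and size, of the one padlock on the front of the tip box: a grey steel box 100 by 100 mm, 130 mm tall, with a coin slot in its lid, bolted down beside the takings box. Origin: middle of the top of the U, 185 mm above the counter. To be left open (raised).

How it is judged:
By the outcome, as a careful person would: the job done as asked, in the order asked, and still so for the second after the job is handed in, with the robot touching nothing.
It also fails if it takes over 48 s, if anything falls off the work surface, if the arm or the gripper's body presses on something with over 40 N, if the wrist force passes 120 N, or if a joint passes its speed limit or range.

### The arm

A 6-joint arm with a two-finger parallel gripper is mounted at the origin on the work surface. World frame = base frame: x ahead of the robot, y to its left, z up, the work surface at z = 0. Lengths are in m, angles in degrees, forces in N, time in s.
With the tool pointing down it reaches from about 0.4 to 0.825 m from the base axis. Payload 7 kg.
Tool frame: the origin (TCP) lies between the finger pads; the fingertips stand 22 mm ahead of it and the grasp point (between the pads) lies 3 mm ahead of it; z points along the fingers, y is the direction in which the jaws open and shut (so a half turn about z gives the same grasp; the last joint's range is limited). The gripper opens to 88 mm and grips with 3 to 60 N. Pads are 19 mm wide; open, the fingers measure 130 mm over their backs; the gripper's body (78 mm by 193 mm) begins 47 mm behind the grasp point.
Start: joints at [-52.993, 20.546, 0.682, 0, -70.136, -16.507], TCP at [0.236, -0.632, 0.218] pointing down, gripper open.
Joint ranges: [-176.03, 176.03], [-82.01, 121.73], [-58.28, 71.71], [-173.87, 95.51], [-174.79, -0.11], [-173.66, 173.66]. Speed limits (degrees/s): [136.94, 136.94, 172.46, 180, 180, 180].

### API

Orientations are given as [roll, pitch, yaw] about the fixed x, y, z axes, in that order (R = Rz(yaw) Ry(pitch) Rx(roll)).
In Python, from plant import telemetry, cams, r gives the robot as it stands.
- The arm moves only by the tool carry_out, never from a script. Its argument "commands" is one flat list of numbers, 5 for each row, row after row: the shift along the world's x, y, z as a fraction of full scale, then the turn about the world's z as a fraction of full scale, then the gripper's target within -1 to 1 (shut at 1, half-way at 0, fully open at -1). In form: [x, y, z, turn, claw, x, y, z, turn, claw, ...]. A call has 1 to 8 rows; each row shifts and turns the commanded pose from where the row before left it; what a row does not reach is not made up. Full scale, the value 1, is 0.04 m for a shift and 4 degrees for a turn. A row lasts 1/10 s, in which the tool goes at most 50 mm and 8.59 degrees, less where a joint would pass 70% of its speed; a pose out of reach is approached as far as the arm can. A call with a number of a shift or a turn outside -1 to 1 is refused whole. A call with a gripper value outside its range is refused whole. The fingers move at their own pace and stop on an object; "grip_force" is the grip in N (left out, the last holds). Time passes only in rows, so rows that do not move let the fingers close. It gives the time, the measured TCP pose, the force and the opening at its end, in the units of the state.
- telemetry.get_state(): the state, without advancing time (a new reading comes with each control period).
- cams.capture(name): name is "scene" or "top" or "wrist"; returns a dict with "frame" (384x512x3 uint8, red, green, blue), "camera_matrix" (3x3 intrinsics, pixels), "camera_from_world" (4x4, takes a point from world to camera coordinates); the wrist camera has in their place "mount" (4x4, takes a point from camera to tool coordinates, whose origin is the TCP and whose axes are the flange's). Camera axes: x right, y down, z forward; pixel columns grow to the right and rows downward; lengths in m; the calibration is good to about 2 mm. A picture is of the moment at which its call begins: read the wrist's pose just before it. There is no depth.
- r.close_job(): hands the job in, once; it reports no verdict.
The state is a dict: "time_s": time; "joints": joint angles; "qd": joint speeds; "joint_torque": joint torques, N m; "tcp_pos": TCP position; "eef_rot": TCP orientation; "contact_force": force on the tool from outside, world axes, zero at the start; "moment": the same for the moment, N m; "gripper_width": finger opening in m.
Only numpy, scipy, OpenCV 4.12 (cv2) and the standard library are available. Lean on these libraries where they do the work, as an engineer would, in place of code of your own. Each camera call takes 0.05 s, during which the arm holds its last target. There are 200 camera calls.

## Working session

There is one attempt and no reset: what is moved stays moved. The work goes in short steps, Python scripts to look and compute and a tool call to move; the robot and the scene stay as the last step left them, time stands still between calls to the robot, and variables do not carry over. Pictures are saved under pics/ and viewed, about 8 in all and at most 12, crops included, and the job is handed in when it is done.

Besides the shell and the picture viewer there is one more tool, called after "Call:" in YAML: its name, and indented under it one key for each argument. carry_out: Moves the arm, as the interface text tells. Shift numbers are shares of 0.04 m and turn numbers shares of 4 degrees, none past 1 either way. Its arguments: {"type":"object","properties":{"commands":{"type":"array"},"grip_force":{"type":"number"}},"required":["commands"]}

```bash
mkdir -p pics
cat > h.py <<'E'
from plant import telemetry,cams,r
import numpy as np,cv2
def save(c,n):
    cv2.imwrite('pics/'+n,cv2.cvtColor(c['frame'],cv2.COLOR_RGB2BGR))
def ray(c,u,v,z):
    K=c['camera_matrix'];T=c['camera_from_world'];R=T[:3,:3];t=T[:3,3]
    o=-R.T@t;d=R.T@np.linalg.inv(K)@[u,v,1]
    return o+d*(z-o[2])/d[2]
def proj(c,p):
    T=c['camera_from_world'];q=c['camera_matrix']@(T[:3,:3]@np.array(p)+T[:3,3]);return q[:2]/q[2]
E
python3 - <<'E'
from h import *
import pickle
for n in('top','scene'):
    c=cams.capture(n);save(c,n+'1.png');pickle.dump(c,open(n+'.pkl','wb'))
    T=c['camera_from_world'];print(n,-T[:3,:3].T@T[:3,3])
s=telemetry.get_state();print(s)
E
```

```text
top [0.40121219 0.0122915  1.03618008]
scene [ 0.78213797 -0.36131064  0.67770974]
{'time_s': 0.1, 'joints': array([-5.29943808e+01,  2.05849288e+01,  6.38083580e-01, -1.83921054e-02,
       -7.01353247e+01, -1.65066322e+01]), 'qd': array([ 0.01930241, -0.08562205,  0.13876973,  0.05482204,  0.01041957,
        0.00701177]), 'joint_torque': array([-1.56835187e-03, -5.84163773e+01,  2.93751007e+01,  7.01547548e+00,
        1.01401733e-02, -3.48548292e-05]), 'tcp_pos': array([ 0.23619031, -0.63183829,  0.2170343 ]), 'eef_rot': array([ 1.79916303e+02, -6.77065782e-03, -1.59507270e+02]), 'contact_force': array([-0.207275  ,  0.14697632, -0.32725389]), 'moment': array([0.06401007, 0.00650311, 0.04629861]), 'gripper_width': 0.08735485134846162}
```

View pics/top1.png

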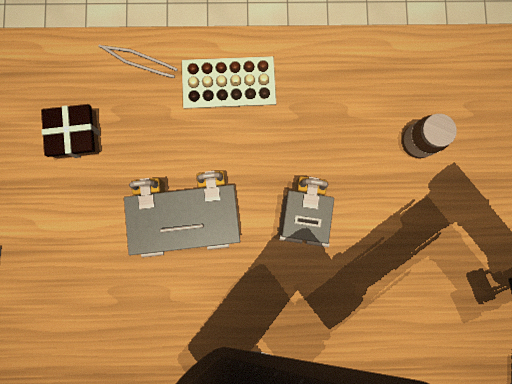

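View pics/scene1.png

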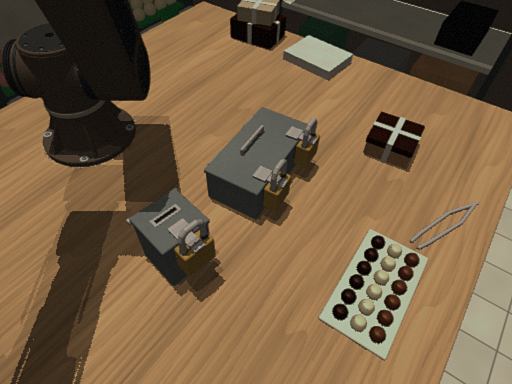

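Top view: takings box lid at about (125..241, 184..255), its shackles near (145,183) and (209,177); tip box to the right with its shackle near (313,182). The scene view shows the same, all three raised. I'll zoom in to measure.

Run:
```python
from h import *
import pickle
from scipy.optimize import least_squares
t=pickle.load(open('top.pkl','rb'));s=pickle.load(open('scene.pkl','rb'))
L=[[.065,.125,.095],[.065,-.125,.095],[-.065,-.125,.095],[-.065,.125,.095]]
px=np.array([(125,198),(235,184),(241,242),(130,255)],float)
def W(p,q):
    a=p[2];return np.array([p[0]+q[0]*np.cos(a)-q[1]*np.sin(a),p[1]+q[0]*np.sin(a)+q[1]*np.cos(a),q[2]])
f=lambda p:np.concatenate([proj(t,W(p,q))-u for q,u in zip(L,px)])
R=least_squares(f,[.55,.2,0.1]);p=R.x;print(p,np.degrees(p[2]),R.fun.round(1))
for q in ([.086,.075,.15],[.086,-.075,.15]):print(W(p,q),proj(t,W(p,q)),proj(s,W(p,q)))
pts=L+[[.086,y+d,.15] for y in(.075,-.075) for d in(-.028,.028)]
def ov(c,x0,y0,w,h,k):
    im=cv2.resize(c['frame'][y0:y0+h,x0:x0+w,::-1],None,fx=k,fy=k,interpolation=cv2.INTER_CUBIC)
    for q in pts:
        u=(proj(c,W(p,q))+.5-[x0,y0])*k;cv2.drawMarker(im,tuple(int(v) for v in u),(0,255,0),cv2.MARKER_CROSS,10,1)
    return im
a=ov(t,115,165,133,100,6);b=ov(s,200,100,133,120,5)
cv2.imwrite('pics/ta.png',a);cv2.imwrite('pics/sa.png',b)
print(ray(t,313,181,.185))
```

```text
[0.43897541 0.15188245 0.10275992] 5.887709748385774 [ 0.4 -0.2 -0.8  0.9 -0.1 -0.6  0.5 -0.1]
[0.51682831 0.23530862 0.15      ] [140.39803413 183.1108602 ] [310.25361968 120.5945192 ]
[0.53221518 0.0860999  0.15      ] [209.58409884 175.01279289] [278.54589098 163.10289249]
[ 0.51112241 -0.13246891  0.185     ]
```

View pics/ta.png

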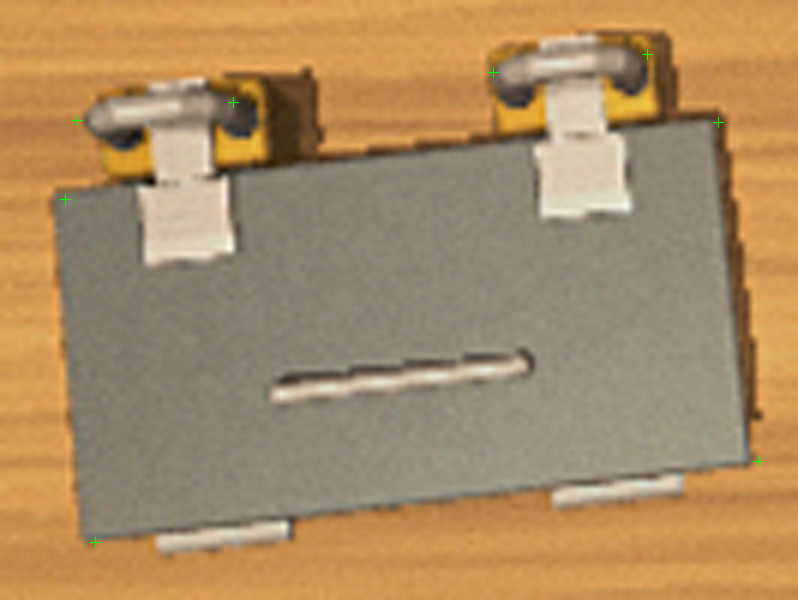

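View pics/sa.png

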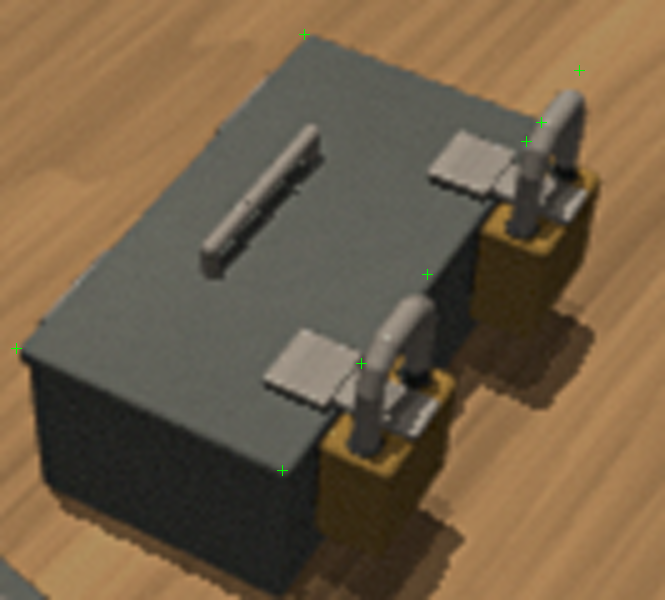

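Crops: lid corners sit at (56,193), (713,119), (748,463), (83,539) in the top crop (6x). The model is about 1 px off, so I'll refit with both views. Shackle bars lie near the predicted spots and both are raised.

Run:
```python
from h import *
import pickle
from scipy.optimize import least_squares
t=pickle.load(open('top.pkl','rb'));s=pickle.load(open('scene.pkl','rb'))
L=[[.065,.125,.095],[.065,-.125,.095],[-.065,-.125,.095],[-.065,.125,.095]]
pt=np.array([(56,193),(713,119),(748,463),(83,539)])/6+[114.5,164.5]
ps=np.array([(538,118),(283,470),(22,350),(313,37)])/5+[199.5,99.5]
def W(p,q):
    a=p[2];return np.array([p[0]+q[0]*np.cos(a)-q[1]*np.sin(a),p[1]+q[0]*np.sin(a)+q[1]*np.cos(a),q[2]])
ft=lambda p:np.concatenate([proj(t,W(p,q))-u for q,u in zip(L,pt)])
fs=lambda p:np.concatenate([proj(s,W(p,q))-u for q,u in zip(L,ps)])
for f in(ft,fs,lambda p:np.r_[ft(p),fs(p)]):
    R=least_squares(f,[.44,.15,0.1]);p=R.x;print(p.round(4),np.degrees(p[2]).round(2),R.fun.round(1))
    for y in(.075,-.075):
        q=[.086,y,.144];print(' ',W(p,q).round(4),(proj(t,W(p,q))-[114.5,164.5])*6,(proj(s,W(p,q))-[199.5,99.5])*5)
```

```text
[0.4402 0.1555 0.0949] 5.44 [ 0.2  0.1 -0.4  0.5 -0.1 -0.3  0.3 -0.3]
  [0.5187 0.2383 0.144 ] [151.33894454 108.78806534] [558.9952787  114.28571882]
  [0.5329 0.089  0.144 ] [564.00014207  63.73677154] [399.57803146 325.12617672]
[0.4398 0.1529 0.1026] 5.88 [ 1.2  0.9  0.4 -0.1 -0.5 -0.4 -1.2 -0.6]
  [0.5177 0.2363 0.144 ] [156.84165921 111.35073714] [554.79777118 115.78319707]
  [0.5331 0.0871 0.144 ] [569.17157502  63.16513385] [397.34552275 328.0889517 ]
[0.4399 0.1544 0.0982] 5.63 [ 0.5  0.5 -0.1  0.5  0.5 -0.3  0.9 -0.   1.7  0.7  0.6 -0.6 -0.1 -1.
 -0.6 -0.9]
  [0.5181 0.2375 0.144 ] [153.50502039 110.39481127] [556.9102684  114.68252761]
  [0.5328 0.0882 0.144 ] [566.0375966   63.99294092] [398.32636983 326.09572288]
```

Call:
carry_out:
  commands: [0.8,0,0.8,0,1,0.8,0.5,0.8,-0.9,1,0.8,0.8,0,-0.9,1,0.8,0.8,0,-0.9,1,0.8,0.8,0,-1,1,0.5,0.8,0,0,1,0.5,0.8,0,0,1,0.5,0.8,0,0,1]
  grip_force: 20

```text
time_s: 0.9
tcp_pos: [0.457, -0.4186, 0.2814]
eef_rot: [180.0, -0.0, -174.3]
contact_force: [0.3, -0.6, -0.2]
gripper_width: 0.0289
```

Call:
carry_out:
  commands: [0.4,0.8,0,0,1,0.4,0.8,0,0,1,0.4,0.8,0,0,1,0.4,0.8,0,0,1,0,0.8,0,0,1,0,0.8,0,0,1,0,0.8,0,0,1,0,0.8,0,0,1]

```text
time_s: 1.7
tcp_pos: [0.52, -0.1629, 0.2815]
eef_rot: [180.0, -0.0, -174.3]
contact_force: [1.2, 0.1, -0.0]
gripper_width: 0.0005
```

Call:
carry_out:
  commands: [0.04,0.8,0,0,1,0.04,0.8,0,0,1,0.04,0.8,0,0,1,0.04,0.8,0,0,1,0.04,0.8,0,0,1,0.04,0.8,0,0,1,0.04,0.8,0,0,1,0.04,0.67,0,0,1]

```text
time_s: 2.5
tcp_pos: [0.5328, 0.0881, 0.2816]
eef_rot: [180.0, -0.0, -174.3]
contact_force: [-0.1, -0.3, -0.5]
gripper_width: 0.0007
```

Call:
carry_out:
  commands: [0,0,-0.7,0,1,0,0,-0.7,0,1,0,0,-0.5,0,1,0,0,0,0,1]

```text
time_s: 2.9
tcp_pos: [0.5312, 0.086, 0.2028]
eef_rot: [-179.9, -0.3, -174.3]
contact_force: [-1.0, -0.0, 0.7]
gripper_width: 0.0004
```

Run:
```python
from h import *
s=telemetry.get_state();print(s['tcp_pos'],s['contact_force'],s['joints'].round(1))
c=cams.capture('scene')
print(proj(c,[s['tcp_pos'][0],s['tcp_pos'][1],s['tcp_pos'][2]-.022]))
cv2.imwrite('pics/s2.png',cv2.resize(c['frame'][80:230,180:350,::-1],None,fx=4,fy=4,interpolation=cv2.INTER_CUBIC))
```

```text
[0.53119243 0.08599603 0.20279219] [-1.0218496  -0.03690909  0.65844901] [ 3.000e+01  8.500e+00 -1.760e+01 -1.000e-01 -6.420e+01 -1.143e+02]
[279.21922424 151.62253356]
```

View pics/s2.png

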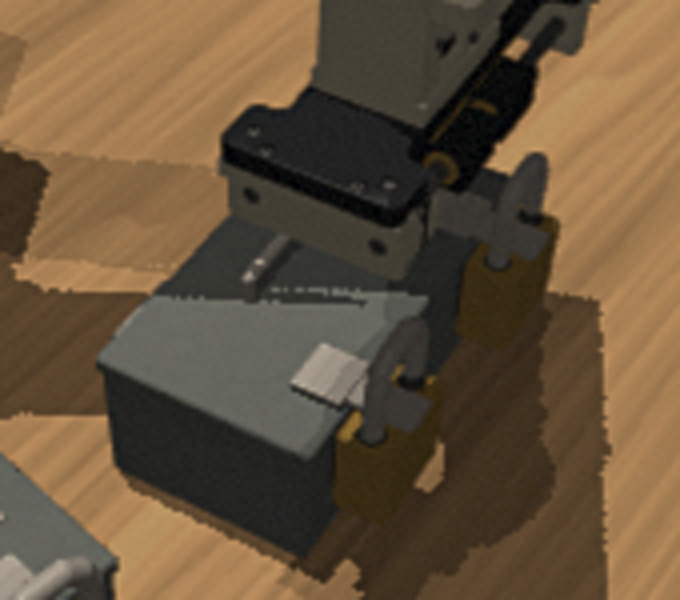

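The gripper body hides the fingers here: its 78 mm end face spans (230..430, 150..280) in the crop. I'll check with the wrist camera.

Run:
```python
from h import *
c=cams.capture('scene')
for q in([.57,-.01,.247],[.49,-.018,.247]):print((proj(c,q)-[180,80])*4)
s=telemetry.get_state();c=cams.capture('wrist');save(c,'w1.png')
from scipy.spatial.transform import Rotation as Ro
R=Ro.from_euler('xyz',s['eef_rot'],degrees=True).as_matrix()
M=c['mount'];K=c['camera_matrix'];print(s['tcp_pos'],M.round(3).tolist())
def pw(q):
    p=np.linalg.inv(M)@np.r_[R.T@(np.array(q)-s['tcp_pos']),1];u=K@p[:3];return (u[:2]/u[2]).round(0)
for q in([.5181,.2375,.15],[.5328,.0882,.15],s['tcp_pos']-[0,0,.022]):print(q,pw(q))
```

```text
[357.82615113 343.67252495]
[187.35983668 270.63341236]
[0.53331014 0.08645407 0.20619953] [[0.0, -0.951, -0.309, 0.083], [1.0, -0.0, 0.001, -0.0], [-0.001, -0.309, 0.951, -0.166], [0.0, 0.0, 0.0, 1.0]]
[0.5181, 0.2375, 0.15] [436. 206.]
[0.5328, 0.0882, 0.15] [257. 206.]
[0.53331014 0.08645407 0.18419953] [254. 223.]
```

View pics/w1.png

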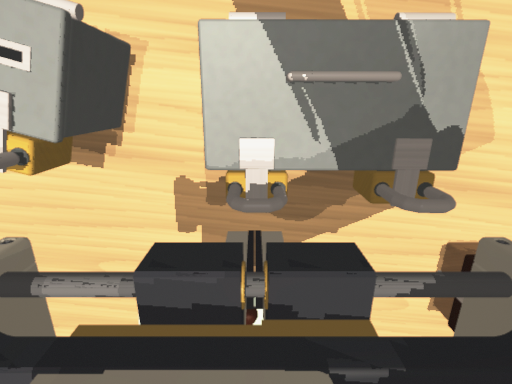

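Wrist view: the right shackle bar is at about (258,203), against a prediction of (257,206). The fingertip's edge is near v=232, lower than the computed tip at (254,223), so I'll zoom in there.

Run:
```python
from h import *
im=cv2.imread('pics/w1.png')
s=telemetry.get_state();c=cams.capture('wrist')
M=np.linalg.inv(c['mount']);K=c['camera_matrix'];print(K,s['tcp_pos'],s['eef_rot'])
im=c['frame'][160:310,170:340,::-1]
im=cv2.resize(im,None,fx=4,fy=4,interpolation=cv2.INTER_CUBIC);im=cv2.convertScaleAbs(im,alpha=1.6,beta=20)
for z in(.022,.003,-.02):
    Q=[]
    for x,y in((.0095,-.021),(.0095,.021),(-.0095,.021),(-.0095,-.021)):
        u=K@(M@[x,y,z,1])[:3];Q.append((u[:2]/u[2]+.5-[170,160])*4)
    print(z,np.array(Q).round().tolist());cv2.polylines(im,[np.int32(Q)],True,(0,255,0) if z>.01 else (0,0,255),1)
cv2.imwrite('pics/w2.png',im)
```

```text
[[284.02113137   0.         254.20640063]
 [  0.         284.02113137 193.75845758]
 [  0.           0.           1.        ]] [0.53376674 0.08664672 0.20691868] [-1.79997529e+02  6.32474924e-02 -1.74288610e+02]
0.022 [[221.0, 205.0], [458.0, 205.0], [455.0, 302.0], [225.0, 302.0]]
0.003 [[210.0, 248.0], [470.0, 248.0], [466.0, 353.0], [214.0, 353.0]]
-0.02 [[193.0, 313.0], [487.0, 313.0], [482.0, 429.0], [198.0, 429.0]]
```

View pics/w2.png

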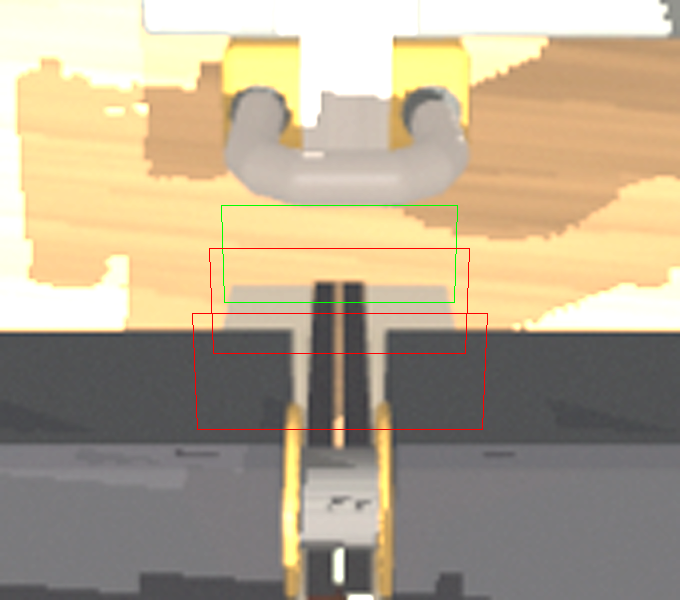

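The fingertip image disagrees with the nominal tool geometry by about 20 px. That could be an offset in x or in z. I'll turn the tool so the scene camera sees the fingertips and can settle it.

Call:
carry_out:
  commands: [0,0,0.2,1,1,0,0,0.2,1,1,0,0,0.2,1,1,0,0,0.2,1,1,0,0,0,1,1,0,0,0,1,1,0,0,0,1,1,0,0,0,1,1]

```text
time_s: 3.9
tcp_pos: [0.5338, 0.0867, 0.2394]
eef_rot: [-180.0, 0.1, -142.1]
contact_force: [0.6, 1.1, -0.3]
gripper_width: 0.0005
```

Call:
carry_out:
  commands: [0,0,0,1,1,0,0,0,1,1,0,0,0,1,1,0,0,0,1,1,0,0,0,1,1,0,0,0,1,1,0,0,0,1,1,0,0,0,1,1]

```text
time_s: 4.7
tcp_pos: [0.5338, 0.0867, 0.2394]
eef_rot: [-179.9, 0.1, -110.1]
contact_force: [-1.2, -0.1, 1.1]
gripper_width: 0.0005
```

Call:
carry_out:
  commands: [0,0,0,1,1,0,0,0,1,1,0,0,0,1,1,0,0,0,1,1,0,0,0,1,1,0,0,0,1,1,0,0,0,1,1,0,0,0,1,1]

```text
time_s: 5.5
tcp_pos: [0.5337, 0.0866, 0.2394]
eef_rot: [-179.9, 0.0, -78.1]
contact_force: [0.0, 0.6, 0.1]
gripper_width: 0.0003
```

Call:
carry_out:
  commands: [0,0,0,1,1,0,0,0,1,1,0,0,0,1,1,0,0,0,0.5,1,0,0,0,0,1,0,0,0,0,1]

```text
time_s: 6.1
tcp_pos: [0.5335, 0.0866, 0.2388]
eef_rot: [-179.9, -0.0, -64.4]
contact_force: [-0.2, -0.6, -0.1]
gripper_width: 0.0003
```

Run:
```python
from h import *
from scipy.spatial.transform import Rotation as Ro
s=telemetry.get_state();print(s['tcp_pos'],s['eef_rot'],s['joints'].round(1))
c=cams.capture('scene')
R=Ro.from_euler('xyz',s['eef_rot'],degrees=True).as_matrix()
x0,y0,k=200,80,4
im=cv2.resize(c['frame'][y0:y0+150,x0:x0+170,::-1],None,fx=k,fy=k,interpolation=cv2.INTER_CUBIC);im=cv2.convertScaleAbs(im,alpha=1.5,beta=20)
Q=[]
for x,y in((.0095,-.021),(.0095,.021),(-.0095,.021),(-.0095,-.021)):
    Q.append((proj(c,s['tcp_pos']+R@[x,y,.022])+.5-[x0,y0])*k)
cv2.polylines(im,[np.int32(Q)],True,(0,255,0),1);print(np.round(Q).tolist())
cv2.imwrite('pics/s3.png',im)
```

```text
[0.53350969 0.08661812 0.23879644] [-1.79912437e+02 -3.18303045e-04 -6.43718541e+01] [ 30.    7.  -14.5   0.  -68.4  -4.4]
[[373.0, 253.0], [281.0, 241.0], [287.0, 213.0], [378.0, 225.0]]
```

View pics/s3.png

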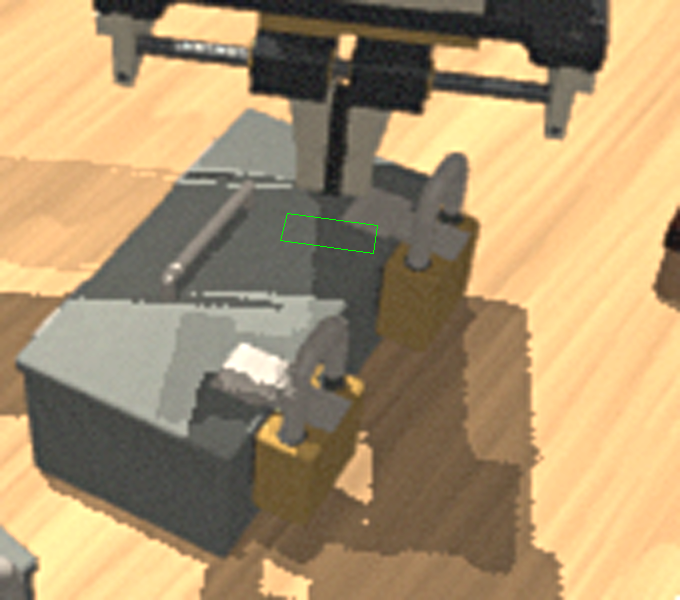

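The scene crop shows the fingertip ends at (293..370, 190), above the nominal outline at about (329,247). I'll triangulate the tip in the tool frame from both views.

Run:
```python
from h import *
from scipy.optimize import least_squares
from scipy.spatial.transform import Rotation as Ro
s=telemetry.get_state();c=cams.capture('scene');w=cams.capture('wrist')
R=Ro.from_euler('xyz',s['eef_rot'],degrees=True).as_matrix();M=np.linalg.inv(w['mount']);K=w['camera_matrix']
def f(p):
    a=proj(c,s['tcp_pos']+R@p); u=K@(M@np.r_[p,1])[:3]
    return np.r_[a-(np.array([332,191])/4+[199.5,79.5]),u[:2]/u[2]-(np.array([338,284])/4+[169.5,159.5])]
r_=least_squares(f,[0,0,.02]);print(r_.x,r_.fun)
```

```text
[ 0.01229903 -0.00074755 -0.01356018] [ 0.45180556  0.01773555  0.15381621 -0.01726463]
```

The tip is laterally centred (x edge +12 mm, about half its width). Its seen end is about 36 mm shorter than stated, so the contact height is uncertain (TCP z between 0.136 and 0.172). I'll go down in small steps, watching the force.

Call:
carry_out:
  commands: [0,0.04,-0.5,0,1,0,0,-0.5,0,1,0,0,-0.4,0,1,0,0,0,0,1,0,0,0,0,1]

```text
time_s: 6.75
tcp_pos: [0.5334, 0.0881, 0.1823]
eef_rot: [180.0, -0.0, -64.3]
contact_force: [0.5, -0.1, 0.7]
gripper_width: 0.0006
```

Call:
carry_out:
  commands: [0,0,-0.05,0,1,0,0,-0.05,0,1,0,0,-0.05,0,1,0,0,0,0,1]

```text
time_s: 7.15
tcp_pos: [0.5331, 0.0882, 0.1758]
eef_rot: [-180.0, 0.0, -64.3]
contact_force: [-0.5, -0.2, -1.4]
gripper_width: 0.0005
```

Call:
carry_out:
  commands: [0,0,-0.05,0,1,0,0,-0.05,0,1,0,0,-0.05,0,1,0,0,0,0,1]

```text
time_s: 7.55
tcp_pos: [0.5329, 0.0881, 0.1694]
eef_rot: [180.0, 0.0, -64.3]
contact_force: [0.4, 0.2, -0.0]
gripper_width: 0.0005
```

Call:
carry_out:
  commands: [0,0,-0.05,0,1,0,0,-0.05,0,1,0,0,-0.05,0,1,0,0,0,0,1]

```text
time_s: 7.95
tcp_pos: [0.533, 0.0881, 0.1635]
eef_rot: [180.0, 0.0, -64.3]
contact_force: [0.5, 0.2, 1.0]
gripper_width: -0.0001
```

Run:
```python
from h import *
s=telemetry.get_state();print(s['tcp_pos'],s['contact_force'])
c=cams.capture('scene');w=cams.capture('wrist')
a=cv2.resize(c['frame'][90:210,220:340,::-1],(400,400),interpolation=cv2.INTER_CUBIC)
b=cv2.resize(w['frame'][140:290,180:330,::-1],(400,400),interpolation=cv2.INTER_CUBIC)
cv2.imwrite('pics/m4.png',cv2.convertScaleAbs(np.hstack([a,b]),alpha=1.5,beta=20))
```

```text
[0.53301235 0.08810369 0.16349657] [0.53157341 0.19267629 0.97430403]
```

View pics/m4.png

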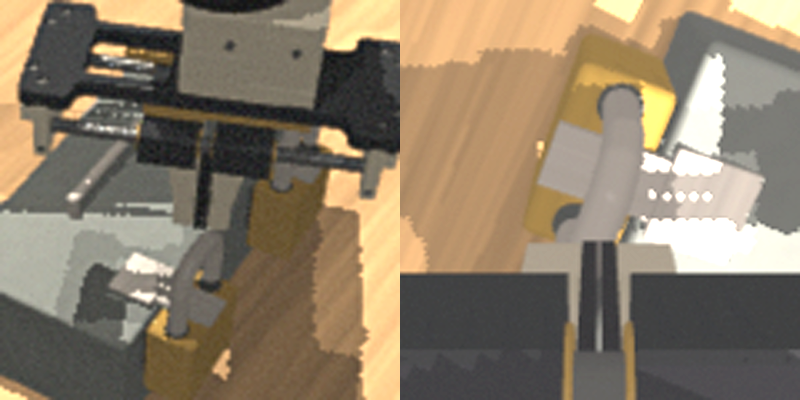

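Left half: the tip end at (200,225) is still above the bar top at (210,238), and the right half agrees. The fingers really are shorter than stated, so I'll keep going down.

Call:
carry_out:
  commands: [0,0,-0.1,0,1,0,0,-0.1,0,1,0,0,-0.1,0,1,0,0,0,0,1]

```text
time_s: 8.45
tcp_pos: [0.5327, 0.088, 0.151]
eef_rot: [179.9, 0.0, -64.3]
contact_force: [-0.4, -0.3, -0.5]
gripper_width: 0.0003
```

Call:
carry_out:
  commands: [0,0,-0.05,0,1,0,0,-0.05,0,1,0,0,-0.05,0,1,0,0,0,0,1]

```text
time_s: 8.85
tcp_pos: [0.533, 0.0881, 0.1456]
eef_rot: [180.0, 0.0, -64.3]
contact_force: [0.8, 0.2, -0.1]
gripper_width: 0.0005
```

Call:
carry_out:
  commands: [0,0,-0.05,0,1,0,0,-0.05,0,1,0,0,-0.05,0,1,0,0,0,0,1]

```text
time_s: 9.25
tcp_pos: [0.5332, 0.0882, 0.1399]
eef_rot: [-180.0, -0.0, -64.3]
contact_force: [-0.6, 1.0, 3.5]
gripper_width: 0.0003
```

Contact (3.5 N) came at about TCP z 0.141. Pressing on.

Call:
carry_out:
  commands: [0,0,-0.05,0,1,0,0,-0.05,0,1,0,0,0,0,1]

```text
time_s: 9.55
tcp_pos: [0.5333, 0.0882, 0.1358]
eef_rot: [-180.0, -0.0, -64.3]
contact_force: [-1.7, 0.5, 4.2]
gripper_width: 0.0006
```

Call:
carry_out:
  commands: [0,0,-0.05,0,1,0,0,-0.05,0,1,0,0,-0.05,0,1,0,0,0,0,1]

```text
time_s: 9.95
tcp_pos: [0.5333, 0.0882, 0.1299]
eef_rot: [-180.0, -0.0, -64.3]
contact_force: [-1.8, -0.0, 4.2]
gripper_width: 0.0001
```

Call:
carry_out:
  commands: [0,0,-0.05,0,1,0,0,-0.05,0,1,0,0,0,0,1]

```text
time_s: 10.25
tcp_pos: [0.5333, 0.0882, 0.126]
eef_rot: [-180.0, -0.0, -64.3]
contact_force: [-2.4, 0.7, 6.5]
gripper_width: 0.0003
```

Call:
carry_out:
  commands: [0,0,-0.04,0,1,0,0,0,0,1]

```text
time_s: 10.45
tcp_pos: [0.5333, 0.0882, 0.1245]
eef_rot: [-180.0, -0.0, -64.3]
contact_force: [-2.2, 0.5, 8.3]
gripper_width: 0.0005
```

Call:
carry_out:
  commands: [0,0,-0.03,0,1,0,0,0,0,1]

```text
time_s: 10.65
tcp_pos: [0.5333, 0.0882, 0.1234]
eef_rot: [-180.0, -0.0, -64.3]
contact_force: [-3.0, 0.6, 7.0]
gripper_width: 0.0006
```

Call:
carry_out:
  commands: [0,0,-0.03,0,1,0,0,0,0,1]

```text
time_s: 10.85
tcp_pos: [0.5333, 0.0882, 0.1222]
eef_rot: [-180.0, -0.0, -64.3]
contact_force: [-1.7, -0.4, 6.5]
gripper_width: 0.0003
```

Call:
carry_out:
  commands: [0,0,-0.02,0,1,0,0,0,0,1]

```text
time_s: 11.05
tcp_pos: [0.5333, 0.0882, 0.1215]
eef_rot: [-180.0, -0.0, -64.3]
contact_force: [-1.8, -0.4, 7.3]
gripper_width: 0.0006
```

Call:
carry_out:
  commands: [0,0,-0.02,0,1,0,0,0,0,1]

```text
time_s: 11.25
tcp_pos: [0.5333, 0.0882, 0.1213]
eef_rot: [-180.0, -0.0, -64.3]
contact_force: [-3.9, 0.1, 12.1]
gripper_width: 0.0005
```

Call:
carry_out:
  commands: [0,0,-0.02,0,1,0,0,0,0,1]

```text
time_s: 11.45
tcp_pos: [0.5334, 0.0882, 0.1212]
eef_rot: [-179.9, -0.0, -64.3]
contact_force: [-8.5, -0.8, 19.2]
gripper_width: 0.0008
```

Hard stop reached at 0.1213. Raising to about 0.133 to check the latch by force, then clear.

Call:
carry_out:
  commands: [0,0,0.1,0,1,0,0,0.1,0,1,0,0,0.12,0,1,0,0,0,0,1]

```text
time_s: 11.85
tcp_pos: [0.5334, 0.0883, 0.1325]
eef_rot: [-180.0, 0.0, -64.3]
contact_force: [-0.8, 0.1, 0.1]
gripper_width: 0.0006
```

Call:
carry_out:
  commands: [0,0,0.5,0,1,0,0,0.5,0,1,0,0,0.2,0,1,0,0,0,0,1]

```text
time_s: 12.25
tcp_pos: [0.5337, 0.0884, 0.1808]
eef_rot: [-179.9, 0.0, -64.3]
contact_force: [-0.2, 0.4, 0.6]
gripper_width: 0.0002
```

The force is zero at 0.1325, so the right one is latched. Now the left one.

Call:
carry_out:
  commands: [-0.08,0.75,0,0,1,-0.08,0.75,0,0,1,-0.08,0.75,0,0,1,-0.08,0.74,0,0,1,-0.07,0.74,0,0,1,0,0,-0.4,0,1,0,0,-0.4,0,1,0,0,0,0,1]

```text
time_s: 13.05
tcp_pos: [0.5156, 0.2364, 0.1447]
eef_rot: [179.7, -0.1, -64.3]
contact_force: [-0.4, -0.2, 0.0]
gripper_width: 0.0001
```

Run:
```python
from h import *
s=telemetry.get_state();print(s['tcp_pos'],s['contact_force'])
c=cams.capture('scene');w=cams.capture('wrist')
a=cv2.resize(c['frame'][70:190,240:360,::-1],(400,400),interpolation=cv2.INTER_CUBIC)
b=cv2.resize(w['frame'][140:290,180:330,::-1],(400,400),interpolation=cv2.INTER_CUBIC)
cv2.imwrite('pics/m5.png',cv2.convertScaleAbs(np.hstack([a,b]),alpha=1.5,beta=20))
```

```text
[0.51559438 0.23640845 0.14469473] [-0.38049125 -0.18923014  0.01648598]
```

View pics/m5.png

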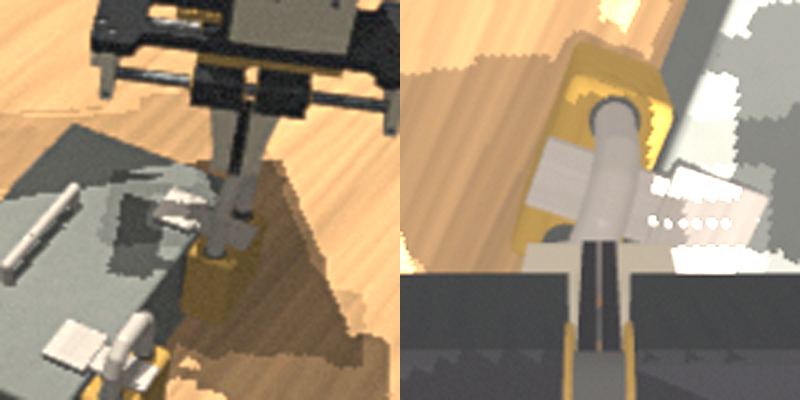

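The tips sit centred just over the left shackle (right half, bar at about (605,190)). The right shackle at (130,340) in the left half is visibly lower now. Pressing the left one.

Call:
carry_out:
  commands: [0,0,-0.05,0,1,0,0,-0.05,0,1,0,0,-0.05,0,1,0,0,0,0,1]

```text
time_s: 13.55
tcp_pos: [0.5175, 0.2372, 0.1422]
eef_rot: [-180.0, 0.0, -64.3]
contact_force: [-0.2, 0.5, -0.4]
gripper_width: 0.0001
```

Call:
carry_out:
  commands: [0,0,-0.05,0,1,0,0,-0.05,0,1,0,0,-0.05,0,1,0,0,-0.05,0,1,0,0,0,0,1]

```text
time_s: 14.05
tcp_pos: [0.5178, 0.2374, 0.1344]
eef_rot: [-180.0, -0.0, -64.3]
contact_force: [-1.6, -0.6, 4.6]
gripper_width: 0.0004
```

Call:
carry_out:
  commands: [0,0,-0.05,0,1,0,0,-0.05,0,1,0,0,-0.05,0,1,0,0,0,0,1]

```text
time_s: 14.45
tcp_pos: [0.5178, 0.2374, 0.1284]
eef_rot: [-180.0, -0.0, -64.3]
contact_force: [0.1, -0.2, 3.8]
gripper_width: 0.0007
```

Call:
carry_out:
  commands: [0,0,-0.05,0,1,0,0,-0.05,0,1,0,0,-0.03,0,1,0,0,0,0,1]

```text
time_s: 14.85
tcp_pos: [0.5178, 0.2374, 0.1234]
eef_rot: [-180.0, -0.0, -64.3]
contact_force: [-1.3, -1.0, 6.5]
gripper_width: 0.0001
```

Call:
carry_out:
  commands: [0,0,-0.03,0,1,0,0,0,0,1]

```text
time_s: 15.05
tcp_pos: [0.5178, 0.2374, 0.1223]
eef_rot: [-180.0, -0.0, -64.3]
contact_force: [-1.8, -1.7, 6.5]
gripper_width: 0.0002
```

Call:
carry_out:
  commands: [0,0,-0.02,0,1,0,0,0,0,1]

```text
time_s: 15.25
tcp_pos: [0.5178, 0.2374, 0.1216]
eef_rot: [-180.0, -0.0, -64.3]
contact_force: [-1.6, -1.0, 7.4]
gripper_width: 0.0001
```

Call:
carry_out:
  commands: [0,0,0.1,0,1,0,0,0.1,0,1,0,0,0.08,0,1,0,0,0,0,1]

```text
time_s: 15.65
tcp_pos: [0.5176, 0.2375, 0.1323]
eef_rot: [-180.0, 0.0, -64.3]
contact_force: [-0.2, -0.3, -0.1]
gripper_width: 0.0006
```

Call:
carry_out:
  commands: [0,0,0.7,0,1,0,0,0.7,0,1,0,0,0.8,0,1,0,0.8,0.8,0,1,0,0.8,0,0,1,0,0.8,0,0,1,0,0,0,0,1,0,0,0,0,1]

```text
time_s: 16.45
tcp_pos: [0.5171, 0.3338, 0.2512]
eef_rot: [179.9, -0.0, -64.2]
contact_force: [-0.2, 0.3, -0.1]
gripper_width: 0.0004
```

Run:
```python
from h import *
s=telemetry.get_state();print(s['time_s'],s['tcp_pos'],s['contact_force'])
c=cams.capture('scene')
im=c['frame'][90:290,120:350,::-1]
cv2.imwrite('pics/s6.png',cv2.resize(im,(690,600),interpolation=cv2.INTER_CUBIC))
a=.0982
for y in(.075,-.075):
  for z in(.144,.1305):print(z,((proj(c,[.4399+.086*np.cos(a)-y*np.sin(a),.1544+.086*np.sin(a)+y*np.cos(a),z])+.5-[120,90])*3).round())
```

```text
16.45 [0.51709662 0.33383449 0.25118116] [-0.22068238  0.34767358 -0.07372435]
0.144 [574.  99.]
0.1305 [572. 113.]
0.144 [479. 226.]
0.1305 [478. 240.]
```

View pics/s6.png

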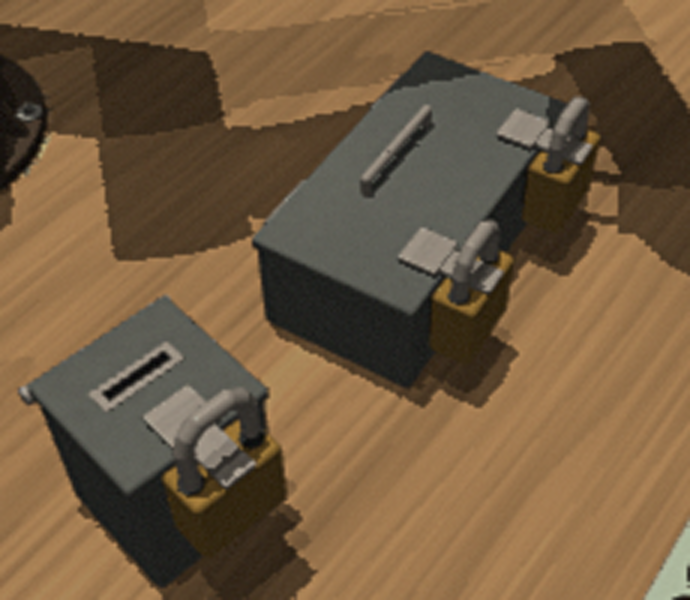

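Both takings-box shackles, near (572,115) and (477,243), sit at the heights predicted for locked. The tip shackle near (215,415) is still raised, and the arm is clear.

```bash
python3 -c "
from h import *
print(r.close_job())"
```

```text
the job is handed in; nothing more can be done
None
```

Both takings-box padlocks are locked: I pressed the right shackle, then the left, with the closed fingertips. I never went near the tip box. I handed in at about 16.5 s with the arm clear of everything.

- **Right shackle:** pressed to the hard stop, with the wrist force peaking at about 21 N. The force read zero about 11 mm above the bottom of the press.
- **Left shackle:** pressed to about 0.3 mm short of the height where the right one stopped, at about 8 N. It also read zero force about 11 mm back up.
- **Final picture:** both shackles are at the height predicted for about 13.5 mm down, and the tip shackle is still raised.

**Disagreement:** the closed fingertips did not reach 22 mm ahead of the TCP as stated. The pictures put their ends about 14 mm behind it. Contact came at TCP z of about 0.141, which puts them about 9 mm behind. I therefore set the press depth by force and not by the stated length.

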